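# Discharge a tested weld coupon down the sample chute

### The job

Clear the tested weld coupon from the ledge: push it sideways until it lies flat against the sprung side guide and the guide just gives, then slide it along the guide, through the gap beside the gate and off the edge, so that it drops down the chute and comes to rest in the chute's tray. Do not lift the coupon, press only lightly (the guide must never be loaded hard), and leave the round puck, the bottle and the beaker where they are.

Things in the scene. Friction and masses are not known exactly. Their poses are not given: they have to be found in the camera images.
- station: Fixed white housing with a flat steel ledge on top, 120 mm above the bench. Origin on the bench under the ledge; x points across the ledge to the drop edge and chute (away from the robot), y along the edge towards the side guide, z up. The ledge spans x -100 to +80 mm, y -145 to +105 mm. The coupon takes 1 to 4 N to slide on it.
- edge (a point): Point on the ledge's straight drop edge, at ledge height (station x = 80, y = 0 mm), axes as the station. A part tips off once its centre has passed the edge.
- tray (a point): Centre of the floor of the chute's open tray, station (200, 18) mm, 8 mm above the bench. An aluminium chute slopes down to it from under the edge; inside it is 100 mm wide (y) and ends in a wall at station x = 250 mm; tray walls 60 mm high.
- rail: Grey block at the ledge's +y side, part of the station, same axes; origin on the bench at station (-10, 120) mm. It carries the side guide: a steel blade 24 mm high, 6 mm thick, just above the ledge, parallel to station x from x = -95 to +120 mm, its face looking to -y. The face's y was set by hand and is NOT measured: anywhere from 24 to 60 mm in the station frame; find it by feel or sight.
- gate_mark (a point): Mark on the rail at station x = 76 mm, in line with the gate: a plate 24 mm high, x = 72 to 80 mm, that closes the edge from 49 to 119 mm on the -y side of the guide face and moves with it. The 49 mm gap between is the only way out. Guide and gate give together towards +y, 1 mm per 4 N, at most 6 mm; load on them must stay under 15 N. The tie bar beyond is looks only.
- coupon: Loose weld-test coupon on the ledge: dark steel block 60 mm (its x) by 40 mm (its y) by 16 mm high, a low weld bead across its top, 0.2 to 0.42 kg. Origin at the centre of its underside. Starts up to 17 degrees askew, with 12 to 67 mm between its near side and the guide face. 2 to 8 N against the guide for half a second seats it; let go, the spring may push it back a little.
- puck: Loose steel puck, 36 mm diameter, 20 mm high, standing on the ledge near its rear -y corner; origin at the centre of its underside. Leave it alone
- reagent: Loose amber bottle, 60 mm diameter, 130 mm high, standing on the bench; origin at the centre of its underside. Leave it alone
- beaker: Loose white open beaker, 70 mm diameter, 85 mm high, standing on the bench; origin at the centre of its underside. Leave it alone

How it is judged:
By the outcome, as a careful person would: the job done as asked, in the order asked, and still so for the second after the job is handed in, with the robot touching nothing.
It also fails if it takes over 48 s, if anything falls off the work surface, if the arm or the gripper's body presses on something with over 40 N, if the wrist force passes 120 N, or if a joint passes its speed limit or range.

### The arm

A 6-joint arm with a two-finger parallel gripper is mounted at the origin on the work surface. World frame = base frame: x ahead of the robot, y to its left, z up, the work surface at z = 0. Lengths are in mm, angles in rad, forces in N, time in s.
With the tool pointing down it reaches from about 300 to 775 mm from the base axis. Payload 14.6 kg.
Tool frame: the origin (TCP) lies midway between the tips of the shut fingers; the grasp point (between the pads) lies 19 mm behind it (manip.hold_point_z is the distance from the TCP to the grasp point, in mm); x points along the fingers, y is the direction in which the jaws open and shut, and the axes are right-handed (so a half turn about x gives the same grasp; the last joint's range is limited). The gripper opens to 85 mm and grips with 20 to 120 N. Pads are 22 mm wide; open, the fingers measure 114 mm over their backs; the gripper's body (76 mm by 85 mm) begins 54 mm behind the grasp point. The pads swing forward as they close: fully open they stand 13 mm farther back than shut.
Start: joints at [-1.292, 0.3, 1.521, -0, 1.321, -0.067], TCP at [186.415, -517.435, 231.281] pointing down, gripper open.
Joint ranges: [-3.03, 3.03], [-0.79, 2.21], [0.23, 2.52], [-1.04, 4.18], [0, 3.07], [-2.55, 2.55]. Speed limits (rad/s): [2.22, 2.22, 2.57, 3.14, 3.14, 3.14].

### API

Orientations are given as a unit quaternion [w, x, y, z].
In Python, from plant import manip gives the robot as it stands. The module is installed in compiled form; this text tells all that it offers. Calls block until the motion is done:
- manip.movep(position, orientation): joint-space move of the TCP to a pose.
- manip.move_straight(position, velocity=150, rotation=None, f_stop=None): straight line of the TCP; rotation=None keeps the orientation; velocity is the mean speed in mm/s. With f_stop (N) it stops when the force on the tool has changed by that much, and returns True; else False.
- manip.move_joints(angles): joint-space move.
- manip.open_gripper() and manip.close_gripper(force=None): open the fingers fully, or close them until they stop; force is the grip in N (None keeps the last).
- manip.pause(seconds).
- manip.solve_ik(position, orientation): joint angles nearest the present ones, or None.
- manip.read_state(): the state.
- manip.camera(name): name is "side" or "top"; returns a dict with "pixels" (480x640x3 uint8, red, green, blue), "depth" (480x640 float32, mm along the optical axis (not along the pixel's ray), 0 where there is no reading), "intrinsics" (3x3 intrinsics, pixels), "camera_from_world" (4x4, takes a point from world to camera coordinates). Camera axes: x right, y down, z forward; pixel columns grow to the right and rows downward; lengths in mm; the calibration is good to about 2 mm. A picture is of the moment at which its call begins.
A pose or a line that the arm cannot do raises manip.MotionError and nothing moves.
- manip.finish_job(): hands the job in, once; it reports no verdict.
Trained networks look in a picture, given as the dict that the camera call returned (one of the last four; its "shot" number tells which), for a name from the list of things; names that differ only in an ending like _2 or _b are one class to them, and where a whole thing is asked for, a point or a joint stands for the part that bears it (a point fixed in the world has none). Each returns a list of dicts, best first, with "p" (0 to 1); they miss things now and then, are a little off and sometimes report something else, mostly with a low value. They report only what shows in the picture. A call takes as long as a camera call.
- manip.search_frame(picture, label): "extent" ([left, top, right, bottom] in pixels, round what is visible of it).
- manip.spot_point(picture, label): "pixel" ([column, row] in pixels: a listed point, or the origin of a listed thing).
The state is a dict: "time": time; "joints": joint angles; "qvel": joint speeds; "joint_torque": joint torques, N m; "ee_pos": TCP position; "tool_rot": TCP orientation; "contact_force": force on the tool from outside, world axes, zero at the start; "wrist_torque": the same for the moment, N m; "finger_gap": opening from 0.0 (shut) to 1.0 (fully open).
Only numpy, scipy, OpenCV 4.12 (cv2) and the standard library are available. Lean on these libraries where they do the work, as an engineer would, in place of code of your own. Each camera call takes 0.05 s, during which the arm holds its last target.

## Working session

There is one attempt and no reset: what is moved stays moved. The work goes in short steps, each a Python script; the robot and the scene stay as the last script left them, time stands still between calls to the robot, and variables do not carry over. Pictures are saved under pics/ and viewed, and the job is handed in when it is done.

```bash
mkdir -p pics; ls; cat > h.py <<'E'
import numpy as np, cv2, json
from plant import manip
def shot(name,fn):
    p=manip.camera(name)
    cv2.imwrite('pics/'+fn,p["pixels"][:,:,::-1].copy())
    return p
def pt(p,u,v,d=None):
    K=np.array(p["intrinsics"]);T=np.array(p["camera_from_world"])
    if d is None: d=p["depth"][int(round(v)),int(round(u))]
    c=np.linalg.inv(K)@[u,v,1]*d
    return (np.linalg.inv(T)@np.append(c,1))[:3]
def ray(p,u,v,z):
    a=pt(p,u,v,100.);b=pt(p,u,v,1000.)
    return a+(b-a)*(z-a[2])/(b[2]-a[2])
def proj(p,X):
    c=np.array(p["camera_from_world"])@np.append(X,1); q=np.array(p["intrinsics"])@c[:3]; return q[:2]/q[2]
E
python3 - <<'E'
from h import *
np.set_printoptions(precision=1,suppress=True)
for n in ("top","side"):
    p=shot(n,n+'0.png'); print(n,p["intrinsics"],p["camera_from_world"])
    for l in ["station","edge","tray","rail","gate_mark","coupon","puck","reagent","beaker"]:
        s=manip.spot_point(p,l)[:2]
        for q in s: print(l,q["p"],q["pixel"],pt(p,*q["pixel"]))
    for l in ["coupon","puck","rail"]: print(l,manip.search_frame(p,l)[:2])
print(manip.read_state())
E
```

```text
pics
top [[555.2   0.  320.5]
 [  0.  555.2 234.4]
 [  0.    0.    1. ]] [[   0.    -1.     0.   -22. ]
 [  -1.    -0.    -0.2  640.2]
 [   0.2   -0.    -1.  1377.7]
 [   0.     0.     0.     1. ]]
station 0.64 [310.1, 253.3] [581.9  11.2 117.9]
edge 0.8 [313.9, 217.1] [671.5   3.1 124.8]
tray 0.66 [307.2, 180.8] [796.7  23.5   9.3]
rail 0.81 [266.5, 257.5] [572.8 119.9  98. ]
gate_mark 0.96 [262.9, 217.1] [694.8 141.1   6.6]
coupon 0.66 [323.4, 239.7] [613.8 -21.  132.1]
puck 0.68 [361.5, 281.5] [ 511.8 -113.2  141.4]
reagent 0.85 [198.4, 281.7] [510.6 286.4  96.5]
beaker 0.59 [454.2, 264.2] [ 575.  -373.    -3.1]
coupon [{'extent': [315.1, 228.5, 333.9, 250.9], 'p': 0.69}, {'extent': [252.2, 157.4, 372.8, 294.4], 'p': 0.44}]
puck [{'extent': [355.6, 272.0, 371.0, 285.8], 'p': 0.68}]
rail [{'extent': [250.9, 196.9, 341.8, 288.2], 'p': 0.68}]
side [[450.9   0.  319.6]
 [  0.  450.9 241. ]
 [  0.    0.    1. ]] [[   1.    -0.1    0.  -641.2]
 [  -0.1   -0.8   -0.6   73.3]
 [   0.1    0.6   -0.8 1021.1]
 [   0.     0.     0.     1. ]]
station 0.71 [300.1, 256.7] [595.5 -92.8 118.6]
edg
[... 285 characters left out ...]
 [265.7, 172.3] [522.4 273.9  22.3]
reagent 0.44 [299.5, 252.9] [594.9 -80.9 116. ]
coupon [{'extent': [294.1, 214.2, 322.2, 235.8], 'p': 0.95}]
puck [{'extent': [253.4, 259.5, 273.0, 278.1], 'p': 0.64}]
rail [{'extent': [252.8, 130.2, 280.5, 181.2], 'p': 0.7}, {'extent': [253.5, 173.4, 358.9, 244.6], 'p': 0.68}]
{'time': 1.3, 'joints': array([-1.3,  0.3,  1.5,  0. ,  1.3, -0.1]), 'qvel': array([-0.,  0.,  0., -0.,  0.,  0.]), 'joint_torque': array([  0. , -54.3, -36.2,  -0. ,   0. ,   0. ]), 'ee_pos': array([ 186.4, -517.4,  231.3]), 'tool_rot': array([ 0.1,  0.7,  0.1, -0.7]), 'contact_force': array([-1.2, -0. , -0.4]), 'wrist_torque': array([0., 0., 0.]), 'finger_gap': 1.0040093639689667}
```

```bash
python3 - <<'E'
import cv2
a=cv2.imread('pics/top0.png');cv2.imwrite('pics/top0c.png',cv2.resize(a[150:300,240:390],None,fx=4,fy=4,interpolation=cv2.INTER_CUBIC))
a=cv2.imread('pics/side0.png');cv2.imwrite('pics/side0c.png',cv2.resize(a[160:310,240:420],None,fx=4,fy=4,interpolation=cv2.INTER_CUBIC))
E
```

```text
(no output)
```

View pics/top0.png

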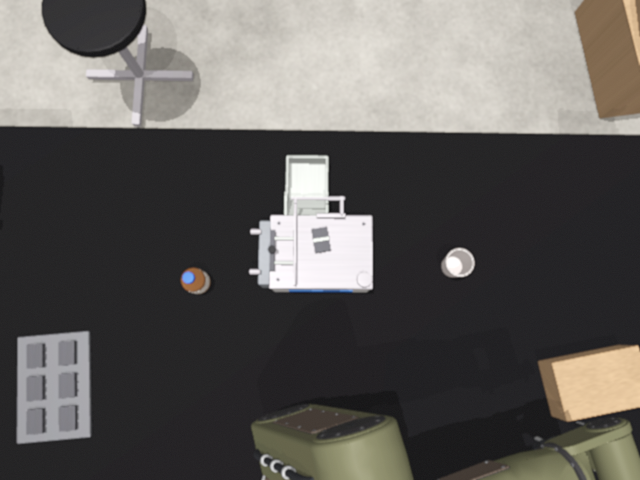

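View pics/side0.png

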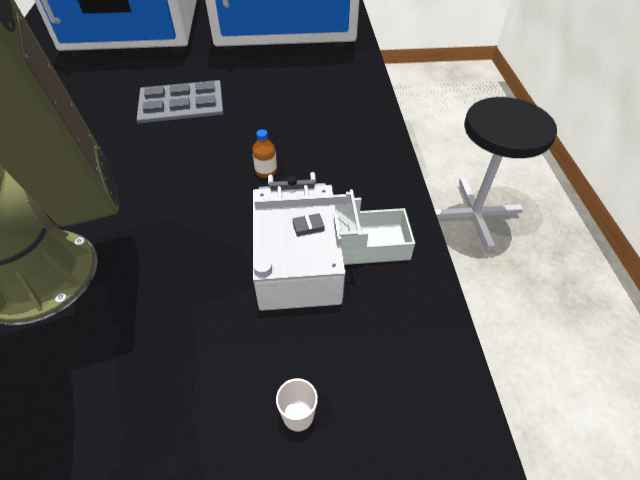

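```bash
echo
```

```text
(no output)
```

View pics/top0c.png

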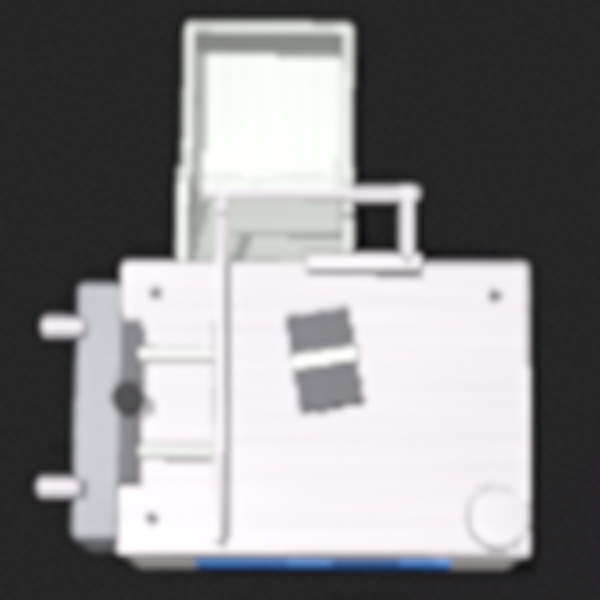

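View pics/side0c.png

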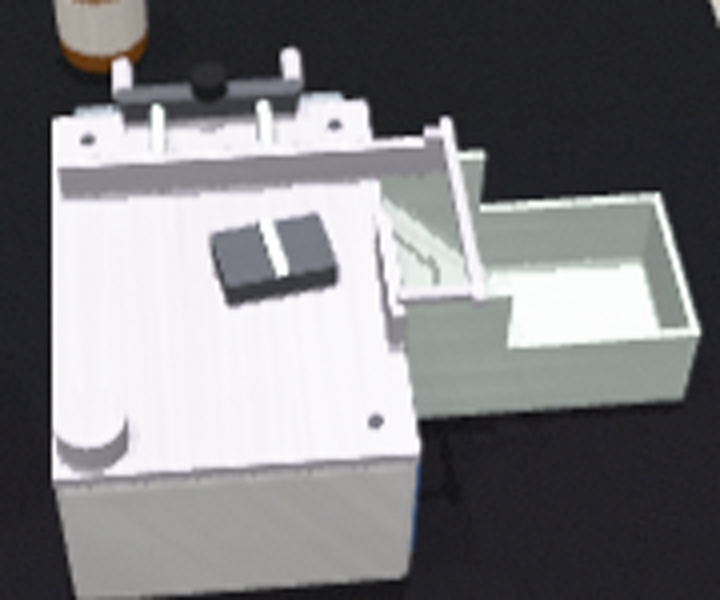

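```bash
cat > m.py <<'E'
from h import *
np.set_printoptions(precision=1,suppress=True)
t=manip.camera("top"); s=manip.camera("side")
def T(x,y,z): return ray(t,240+(x+.5)/4-.5,150+(y+.5)/4-.5,z)
def S(x,y,z): return ray(s,240+(x+.5)/4-.5,160+(y+.5)/4-.5,z)
print("ledge top FL,FR,NR,NL",*[T(x,y,120) for x,y in((120,262),(530,262),(530,555),(117,555))])
print("ledge side NL,NR,FR,FL",*[S(x,y,120) for x,y in((53,118),(54,485),(420,462),(368,104))])
print("guide top outer/inner edges z145", T(218,540,145),T(229,540,145),T(217,195,145),T(229,195,145))
print("guide side bottom face", S(62,197,121),S(378,181,121), "top face",S(60,172,145),S(435,146,145))
print("gate top", T(307,256,145),T(307,270,145),T(421,270,145))
print("coupon top", *[T(x,y,136) for x,y in((288,317),(348,308),(365,404),(303,412))])
print("coupon side", *[S(x,y,136) for x,y in((209,234),(319,214),(337,267),(226,290))])
print("coupon side bottom", *[S(x,y,120) for x,y in((337,283),(231,305))])
print("puck", T(497,517,140), S(91,428,140))
E
python3 m.py
```

```text
ledge top FL,FR,NR,NL [676.  113.1 120. ] [ 679.5 -141.6  120. ] [ 497.5 -140.8  120. ] [494.4 109.9 120. ]
ledge side NL,NR,FR,FL [499.8 108.9 120. ] [ 502. -145.  120.] [ 679.1 -146.1  120. ] [679.9 105.9 120. ]
guide top outer/inner edges z145 [502.   47.8 145. ] [502.1  41.3 145. ] [713.5  52.7 145. ] [713.6  45.3 145. ]
guide side bottom face [505.3  45.2 121. ] [678.9  43.3 121. ] top face [506.7  40.7 145. ] [709.4  44.  145. ]
gate top [675.9  -3.  145. ] [667.2  -3.1 145. ] [668.1 -72.6 145. ]
coupon top [639.6   8.2 136. ] [645.7 -28.5 136. ] [586.5 -39.4 136. ] [581.1  -1.8 136. ]
coupon side [584.   -2.5 136. ] [643.    7.2 136. ] [649.1 -31.  136. ] [590.8 -42.  136. ]
coupon side bottom [649.5 -28.2 120. ] [593.1 -38.8 120. ]
puck [ 518.3 -119.1  140. ] [ 521.7 -127.3  140. ]
```

```bash
cat >> h.py <<'E'
from scipy.spatial.transform import Rotation as Ro
def Q(deg):
    R=Ro.from_euler('z',deg,degrees=True)*Ro.from_matrix(np.array([[0,0,-1],[0,-1,0],[-1,0,0]],float))
    q=R.as_quat(); return [q[3],q[0],q[1],q[2]]
def st(m=''):
    s=manip.read_state(); print(m,'t %.2f'%s["time"],'p',np.round(s["ee_pos"],1),'F',np.round(s["contact_force"],2),'g %.2f'%s["finger_gap"]); return s
np.set_printoptions(precision=2,suppress=True)
E
python3 - <<'E'
from h import *
q=Q(0.6)
for P in ([613,-78,230],[613,-78,125],[613,-10,125],[550,20,125],[690,20,125]):
    print(manip.solve_ik(P,q))
manip.close_gripper(30); st('closed')
manip.movep([613,-78,220],q); st()
manip.move_straight([613,-78,150],150); st()
manip.pause(.2); st()
a=shot('side','side1.png')['pixels'][130:300,230:420,::-1]
cv2.imwrite('pics/side1c.png',cv2.resize(a,None,fx=4,fy=3.5))
E
```

```text
[-0.19  0.45  1.31 -0.    1.37  1.37]
[-0.19  0.55  1.43 -0.    1.17  1.37]
[-0.08  0.54  1.44 -0.    1.16  1.48]
[-0.03  0.41  1.63 -0.    1.1   1.53]
[-0.02  0.71  1.17 -0.    1.26  1.54]
closed t 2.17 p [ 186.4 -517.4  231.3] F [-0.38 -0.39  0.96] g -0.00
 t 4.36 p [612.9 -78.8 220. ] F [0.39 0.71 0.56] g -0.00
 t 4.97 p [613.4 -78.3 150.9] F [0.02 0.38 0.77] g 0.00
 t 5.17 p [613.4 -78.1 151.1] F [ 0.12  0.01 -0.15] g 0.00
```

View pics/side1c.png

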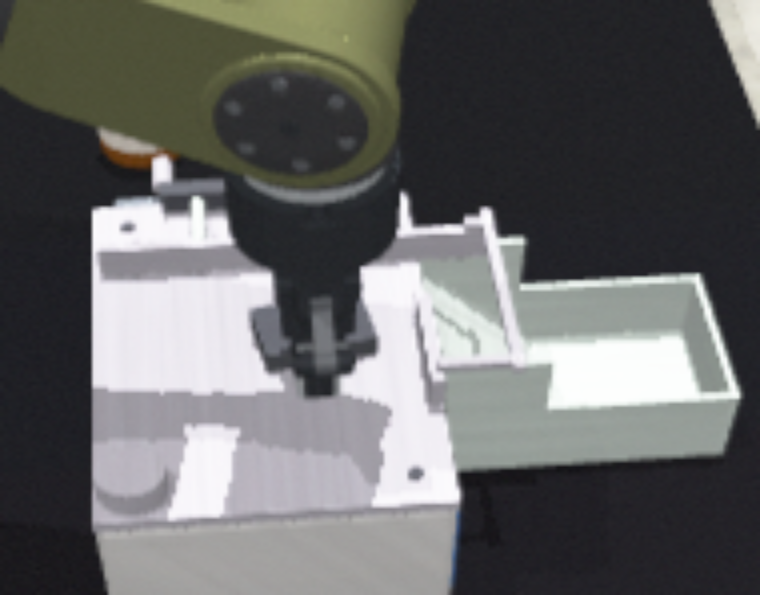

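```bash
cat >> h.py <<'E'
def avg(n=5,dt=.02):
    F=[];
    for _ in range(n):
        manip.pause(dt); s=manip.read_state(); F.append(s["contact_force"])
    return s["time"],s["ee_pos"],np.mean(F,0)
E
python3 - <<'E'
from h import *
print(manip.move_straight([613,-78,124],80,f_stop=8)); print(*avg())
y=-58
print(manip.move_straight([613,y,124],60,f_stop=6)); print(*avg())
while y<-22:
    y+=4
    h=manip.move_straight([613,y,124],25,f_stop=6); t,p,F=avg(3,.02); print(h,y,'%.2f'%t,p,F)
    if h or F[1]<-5: break
a=shot('top','top2.png')['pixels'][150:300,240:390,::-1]
cv2.imwrite('pics/top2c.png',cv2.resize(a,None,fx=4,fy=4,interpolation=cv2.INTER_CUBIC))
a=shot('side','side2.png')['pixels'][130:300,230:420,::-1]
cv2.imwrite('pics/side2c.png',cv2.resize(a,None,fx=4,fy=3.5))
E
```

```text
False
5.7833 [613.15 -78.01 124.19] [0.21 0.19 0.02]
False
6.35 [613.02 -58.01 124.06] [0.42 0.23 0.08]
False -54 6.71 [612.98 -54.01 123.98] [-0.28  0.2  -0.37]
False -50 7.07 [613.01 -49.91 124.02] [-0.02  0.01 -0.39]
False -46 7.42 [612.98 -45.9  124.  ] [-0.08 -0.66 -0.3 ]
False -42 7.78 [613.   -41.83 123.99] [-0.37 -0.16  0.06]
False -38 8.14 [613.01 -37.81 124.  ] [-0.09 -0.77 -0.18]
False -34 8.50 [613.03 -33.81 124.02] [ 0.14 -0.39 -0.27]
False -30 8.86 [613.02 -29.81 124.02] [ 0.26  0.34 -0.22]
False -26 9.22 [613.01 -25.82 123.99] [ 0.05 -0.08 -0.57]
False -22 9.57 [613.   -21.84 123.98] [-0.05  0.27  0.02]
```

View pics/side2c.png

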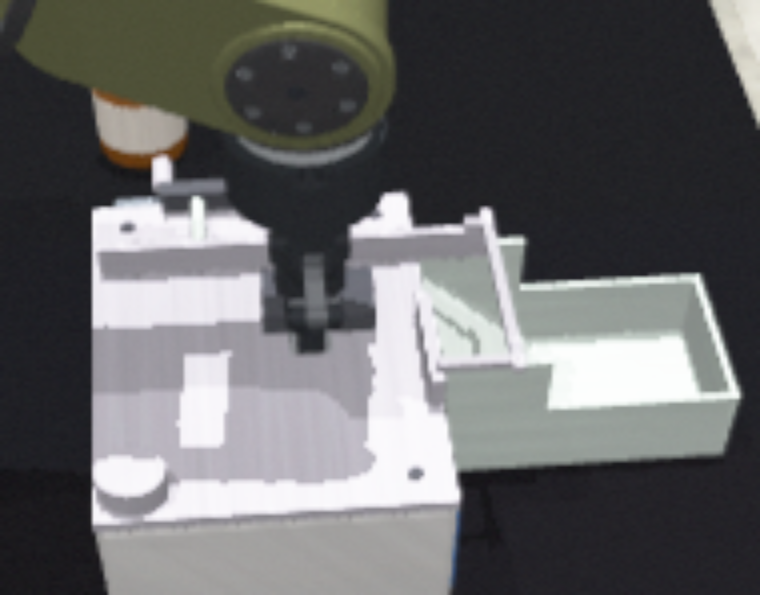

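View pics/top2c.png

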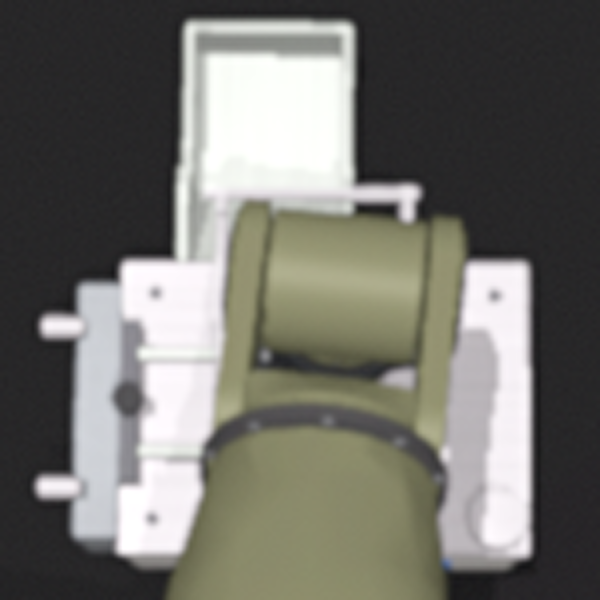

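```bash
python3 - <<'E'
from h import *
y=-22
while y<2:
    y+=1.0
    h=manip.move_straight([613,y,124],15,f_stop=5); t,p,F=avg(5,.02); print(h,y,'%.2f'%t,p,F)
    if h or F[1]<-2.: break
E
```

```text
False -21.0 10.01 [613.   -21.06 123.98] [-0.26 -1.28  0.14]
False -20.0 10.34 [613.   -19.98 123.99] [ 0.09 -1.56 -0.02]
False -19.0 10.68 [613.   -18.95 124.01] [-0.19 -1.44 -0.16]
False -18.0 11.01 [613.01 -17.92 123.98] [-0.4  -1.76 -0.  ]
False -17.0 11.34 [613.   -16.93 124.  ] [ 0.06 -1.58  0.52]
False -16.0 11.68 [613.02 -15.95 124.04] [-0.19 -1.16  0.05]
False -15.0 12.01 [613.01 -14.96 124.  ] [-0.15 -1.79  0.14]
False -14.0 12.34 [612.99 -13.94 123.99] [ 0.06 -1.54  0.3 ]
False -13.0 12.68 [613.01 -12.96 123.98] [-0.02 -1.62 -0.03]
False -12.0 13.01 [612.98 -11.95 123.97] [-0.2  -1.25 -0.43]
False -11.0 13.34 [613.03 -10.92 124.01] [-0.12 -1.57 -0.29]
False -10.0 13.68 [612.98  -9.95 123.98] [-0.49 -1.37 -0.1 ]
False -9.0 14.01 [612.98  -8.96 124.01] [ 0.09 -1.19  0.23]
False -8.0 14.34 [613.    -7.98 123.99] [ 0.53 -1.65  0.06]
False -7.0 14.68 [613.07  -7.08 124.02] [ 0.9  -3.33 -0.11]
```

```bash
python3 - <<'E'
from h import *
y=-7
while y<-3:
    y+=.5
    h=manip.move_straight([613,y,124],8,f_stop=5); t,p,F=avg(5,.02); print(h,y,'%.2f'%t,p,F)
    if h or F[1]<-5.8: break
print(*avg(6,.04))
a=shot('side','side3.png')['pixels'][130:300,230:420,::-1]
cv2.imwrite('pics/side3c.png',cv2.resize(a,None,fx=4,fy=3.5,interpolation=cv2.INTER_CUBIC))
E
```

```text
False -6.5 15.01 [613.12  -6.68 124.07] [ 1.77 -4.28 -0.22]
False -6.0 15.34 [613.18  -6.3  124.1 ] [ 2.13 -5.41 -0.69]
False -5.5 15.68 [613.27  -5.92 124.15] [ 3.35 -6.33 -0.44]
15.925 [613.28  -5.92 124.17] [ 2.56 -6.12 -0.54]
```

View pics/side3c.png

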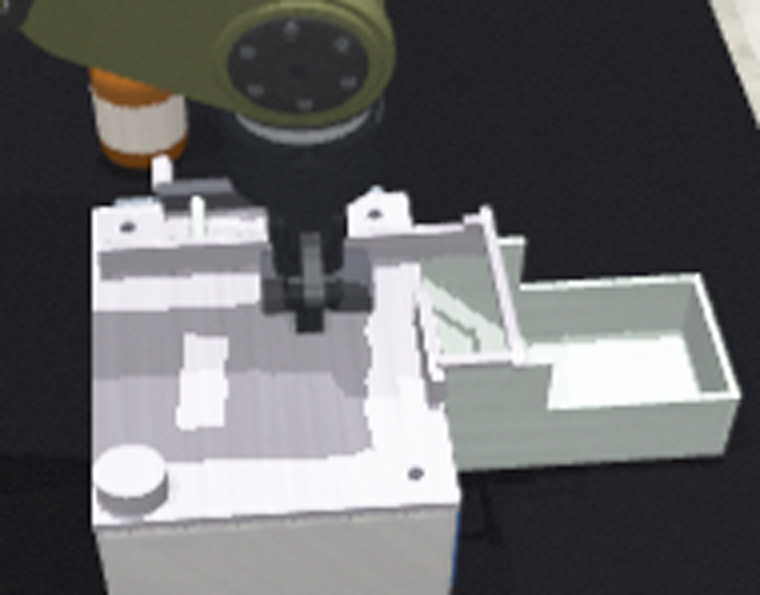

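```bash
python3 - <<'E'
from h import *
manip.move_straight([613,-30,124],60)
manip.move_straight([613,-40,160],120)
manip.move_straight([535,-30,160],150);st()
p=shot('side','side4.png');a=p['pixels'][160:310,240:420,::-1]
cv2.imwrite('pics/side4c.png',cv2.resize(a,None,fx=4,fy=4,interpolation=cv2.INTER_CUBIC))
E
```

```text
t 17.67 p [535.5 -30.  159.9] F [ 0.47 -0.42  0.54] g -0.00
```

View pics/side4c.png

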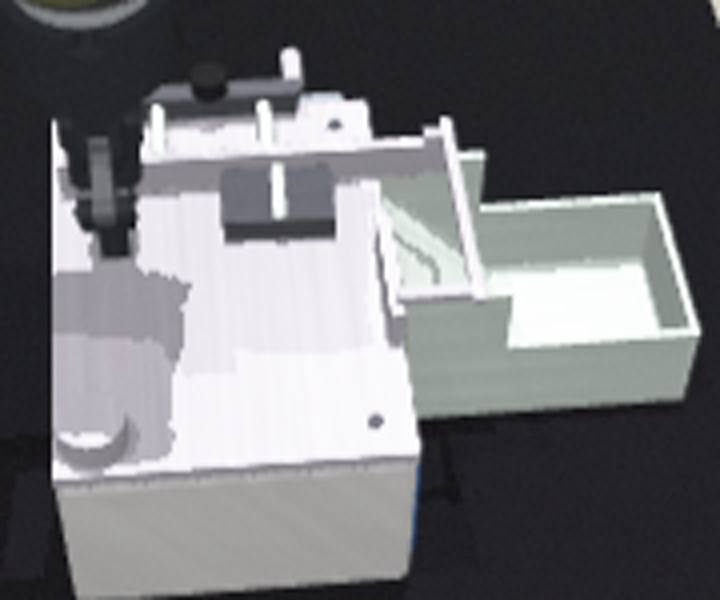

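```bash
python3 - <<'E'
import cv2
a=cv2.imread('pics/side4.png')[190:230,280:350]
cv2.imwrite('pics/side4d.png',cv2.resize(a,None,fx=11,fy=11,interpolation=cv2.INTER_CUBIC))
E
```

```text
(no output)
```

View pics/side4d.png

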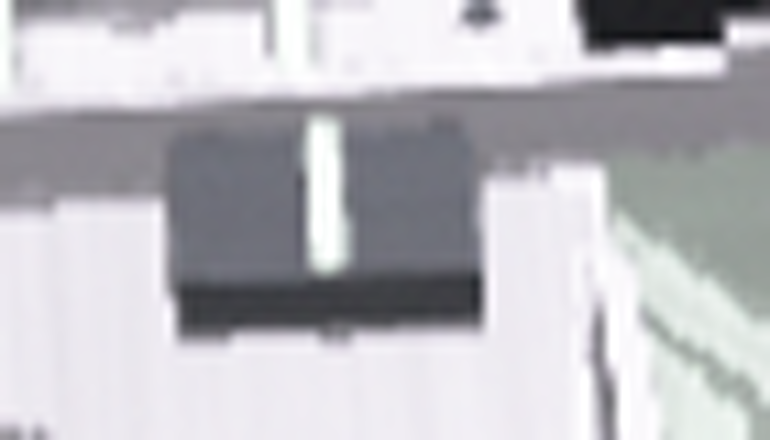

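```bash
cat > rect.py <<'E'
from h import *
import sys
p=manip.camera("side") # only for calibration + fresh image
img=p["pixels"]
def rectify(z,x0=560,x1=700,y0=-40,y1=70,k=6):
    W=[(x0,y1),(x1,y1),(x1,y0),(x0,y0)]
    src=np.float32([proj(p,[x,y,z]) for x,y in W]); dst=np.float32([[0,0],[(x1-x0)*k,0],[(x1-x0)*k,(y1-y0)*k],[0,(y1-y0)*k]])
    return cv2.warpPerspective(img,cv2.getPerspectiveTransform(src,dst),((x1-x0)*k,(y1-y0)*k),flags=cv2.INTER_CUBIC)
k=6
r=rectify(136); cv2.imwrite('pics/'+sys.argv[1],cv2.resize(r[:,:,::-1],(700,550)))
g=r.max(2).astype(float)
def edge(z,y_lo,y_hi,xs,sgn):
    r=rectify(z).max(2).astype(float); r=cv2.GaussianBlur(r,(0,0),5)
    d=sgn*np.gradient(r,axis=0); P=[]
    for x in xs:
        c=int((x-560)*k); a=int((70-y_hi)*k); b=int((70-y_lo)*k)
        j=a+np.argmax(d[a:b,c]); P.append((x,70-j/k))
    P=np.array(P); f=np.polyfit(P[:,0],P[:,1],1); res=P[:,1]-np.polyval(f,P[:,0]); m=abs(res)<1.5; f=np.polyfit(P[m,0],P[m,1],1)
    return np.degrees(np.arctan(f[0])),np.polyval(f,614),m.mean()
L=list(range(588,606))+list(range(620,640))
print('coupon near bottom z120',edge(120,-12,12,L,1))
print('coupon far top z136',edge(136,34,52,L,-1))
print('guide top face z145',edge(145,34,54,list(range(570,700,2)),-1))
print('guide bottom z121',edge(121,34,54,list(range(560,582))+list(range(646,672)),1))
E
python3 rect.py r1.png
```

```text
coupon near bottom z120 (np.float64(-1.7397073020547462), np.float64(4.824186770465694), np.float64(0.8157894736842105))
coupon far top z136 (np.float64(4.868442420334349e-15), np.float64(52.0), np.float64(1.0))
guide top face z145 (np.float64(0.037145422947547656), np.float64(44.48959790209791), np.float64(1.0))
guide bottom z121 (np.float64(0.327827186083604), np.float64(42.52536786603517), np.float64(0.7083333333333334))
```

View pics/r1.png

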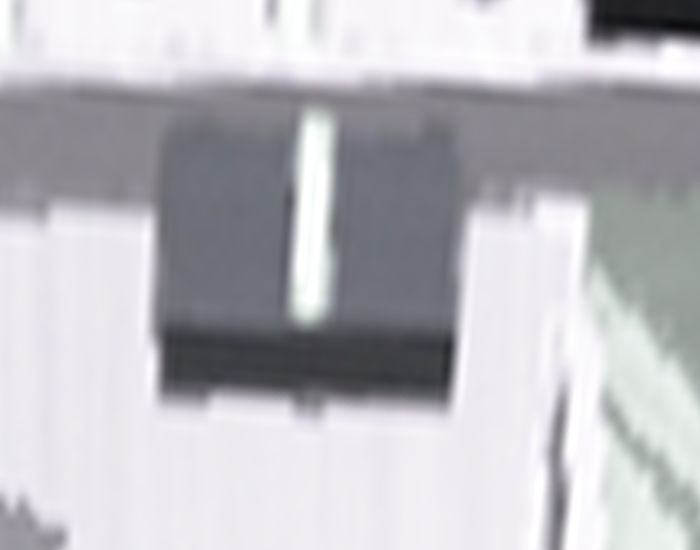

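```bash
python3 - <<'E'
from h import *
manip.move_straight([629,-35,160],200)
manip.move_straight([629,-30,124],120)
manip.move_straight([629,-13,124],60,f_stop=6); t,p,F=avg(4,.02); print(t,p,F)
y=-13
while y<-2:
    y+=1 if y<-9.5 else .5
    h=manip.move_straight([629,y,124],10,f_stop=5); t,p,F=avg(4,.02); print(h,y,'%.2f'%t,p,F)
    if h or F[1]<-6: break
print(*avg(10,.06))
E
```

```text
19.3333 [629.04 -12.9  124.15] [-0.28 -0.24  0.03]
False -12 19.65 [628.98 -12.14 123.94] [0.07 0.15 0.36]
False -11 19.97 [629.01 -10.99 124.  ] [ 0.2   0.16 -0.07]
False -10 20.28 [629.01  -9.98 124.02] [ 0.29 -0.24  0.52]
False -9 20.60 [628.99  -8.99 124.02] [0.04 0.69 0.02]
False -8.5 20.92 [629.   -8.5 124. ] [-0.12 -0.36 -0.3 ]
False -8.0 21.23 [629.01  -8.   124.02] [ 0.09 -0.21  0.37]
False -7.5 21.55 [629.02  -7.54 124.02] [-0.14 -0.89 -0.13]
False -7.0 21.87 [629.08  -7.14 124.03] [ 1.16 -2.05  0.09]
False -6.5 22.18 [629.08  -6.55 124.04] [ 1.58 -2.19 -0.89]
False -6.0 22.50 [629.04  -6.04 124.03] [ 2.41 -2.89 -0.5 ]
False -5.5 22.82 [629.01  -5.55 124.01] [ 2.66 -3.6  -0.62]
False -5.0 23.13 [629.01  -5.16 124.02] [ 2.54 -4.84 -0.07]
False -4.5 23.45 [629.01  -4.88 124.01] [ 2.49 -6.33  0.03]
24.0333 [629.05  -4.87 124.04] [ 2.6  -5.82 -0.49]
```

```bash
python3 - <<'E'
from h import *
manip.move_straight([629,-25,124],60)
manip.move_straight([600,-40,160],150)
manip.move_straight([545,0,160],200);st()
E
python3 rect.py r2.png
```

```text
t 25.49 p [545.2   0.4 159.6] F [-0.16 -1.22  1.08] g -0.00
coupon near bottom z120 (np.float64(0.2445413483076669), np.float64(5.148606701940036), np.float64(0.9210526315789473))
coupon far top z136 (np.float64(4.868442420334349e-15), np.float64(52.0), np.float64(1.0))
guide top face z145 (np.float64(0.08555963045969214), np.float64(44.64449300699301), np.float64(1.0))
guide bottom z121 (np.float64(0.23065897940142288), np.float64(43.76705362904895), np.float64(0.5208333333333334))
```

View pics/r2.png

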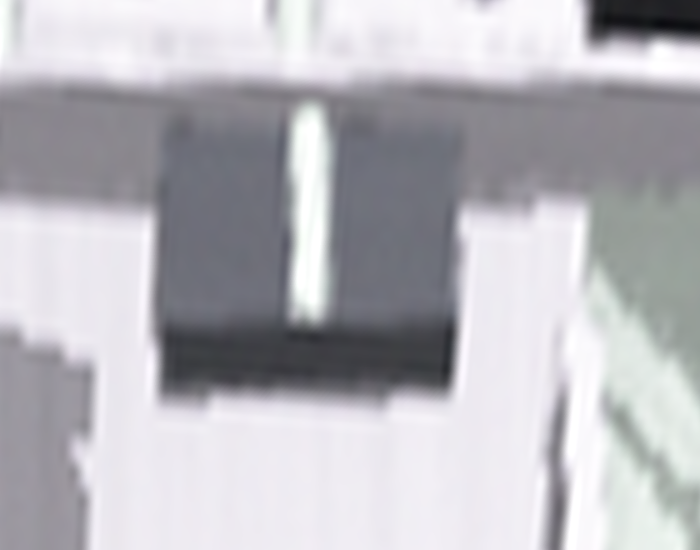

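```bash
python3 - <<'E'
from h import *
manip.move_straight([560,20,160],150)
print(manip.move_straight([560,20,124],120,f_stop=8));st()
for x in (575,600,615):
    h=manip.move_straight([x,20,124],40,f_stop=7); t,p,F=avg(3,.02); print(h,x,'%.2f'%t,p,F)
    if h: break
p=shot('side','side5.png');a=p['pixels'][160:310,240:420,::-1]
cv2.imwrite('pics/side5c.png',cv2.resize(a,None,fx=4,fy=4,interpolation=cv2.INTER_CUBIC))
E
```

```text
False
 t 26.31 p [560.   19.7 124.2] F [ 0.18 -0.18  0.07] g 0.00
False 575 26.88 [574.92  20.04 123.91] [-0.11  0.1   0.22]
False 600 27.71 [600.07  20.09 123.92] [ 0.08  0.11 -0.06]
False 615 28.28 [615.12  20.   123.96] [-0.34 -0.27 -0.01]
```

View pics/side5c.png

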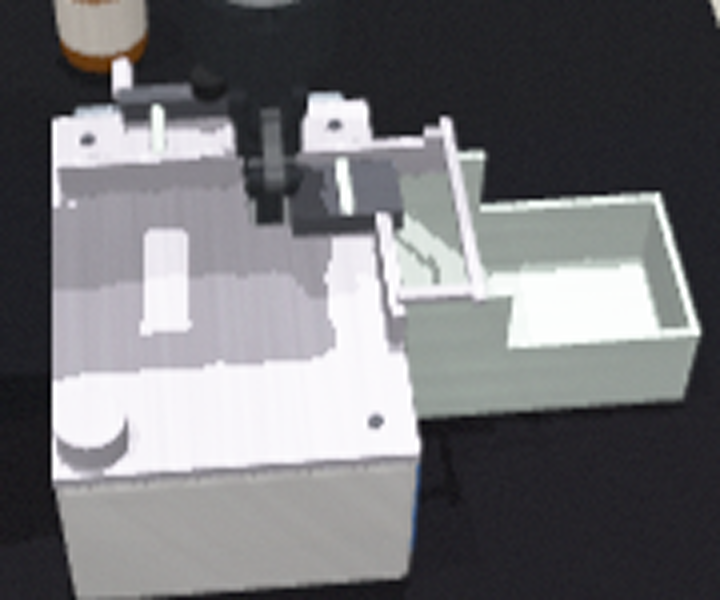

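```bash
python3 - <<'E'
from h import *
for x in (625,635,645,658):
    h=manip.move_straight([x,20,124],40,f_stop=7); t,p,F=avg(2,.02); print(h,x,'%.2f'%t,p,F)
    if h: break
p=shot('side','side6.png');a=p['pixels'][160:310,240:420,::-1]
cv2.imwrite('pics/side6c.png',cv2.resize(a,None,fx=4,fy=4,interpolation=cv2.INTER_CUBIC))
E
```

```text
False 625 28.77 [625.18  20.02 123.9 ] [-0.26  0.37  0.12]
False 635 29.20 [635.19  20.01 123.91] [-0.37  0.59  0.4 ]
False 645 29.63 [645.18  20.04 123.86] [-0.59  0.46  0.26]
False 658 30.14 [657.97  19.99 123.79] [ 0.01 -0.06  0.64]
```

View pics/side6c.png

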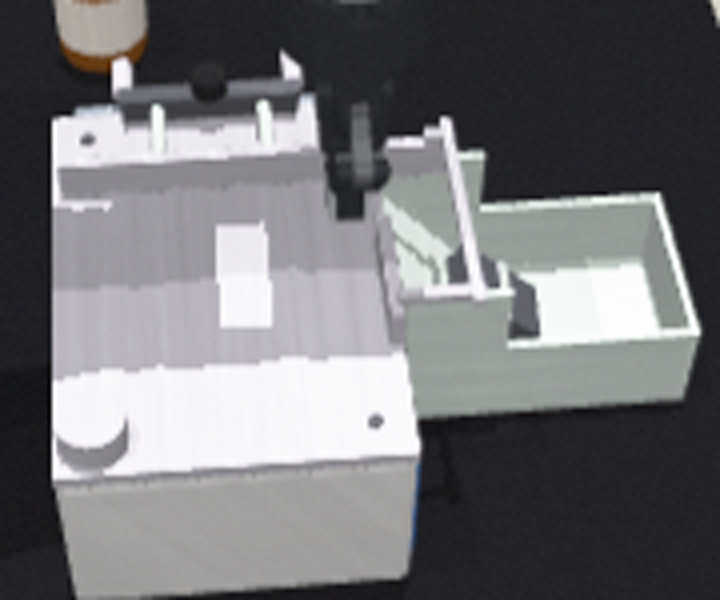

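The coupon has gone through the gap and is sliding down the chute, around crop (495, 290). Next I retract and check that it comes to rest in the tray.

```bash
python3 - <<'E'
from h import *
manip.move_straight([625,15,124],80)
manip.move_straight([600,0,230],150);st()
manip.pause(.3)
for n in ('side','top'):
    p=shot(n,n+'7.png')
    for l in ["coupon","tray","puck","reagent","beaker"]:
        for q in manip.spot_point(p,l)[:1]: print(n,l,q["p"],q["pixel"],pt(p,*q["pixel"]))
a=cv2.imread('pics/side7.png')[160:310,240:420]
cv2.imwrite('pics/side7c.png',cv2.resize(a,None,fx=4,fy=4,interpolation=cv2.INTER_CUBIC))
a=cv2.imread('pics/top7.png')[140:290,240:390]
cv2.imwrite('pics/top7c.png',cv2.resize(a,None,fx=4,fy=4,interpolation=cv2.INTER_CUBIC))
st()
E
```

```text
t 31.64 p [599.8   0.1 228.9] F [-0.09  0.24  0.13] g 0.00
side coupon 0.57 [364.6, 233.0] [737.1  -30.08 105.39]
side tray 0.6 [383.0, 244.2] [796.55  15.16   6.13]
side puck 0.87 [258.1, 271.0] [ 513.52 -136.83  139.82]
side reagent 0.9 [265.6, 172.4] [521.96 275.98  20.17]
side beaker 0.74 [298.8, 414.5] [ 573.78 -365.55    3.19]
top coupon 0.62 [307.8, 203.6] [613.94  11.52 510.02]
top tray 0.81 [309.7, 179.2] [801.35  16.79   8.99]
top puck 0.49 [363.2, 279.2] [ 517.63 -117.51  139.19]
top reagent 0.72 [201.7, 282.1] [510.7  280.53  85.27]
top beaker 0.89 [453.9, 268.9] [ 561.57 -370.24    3.15]
 t 32.54 p [600.  -0. 230.] F [-0.11  0.01 -0.47] g 0.00
```

View pics/side7c.png

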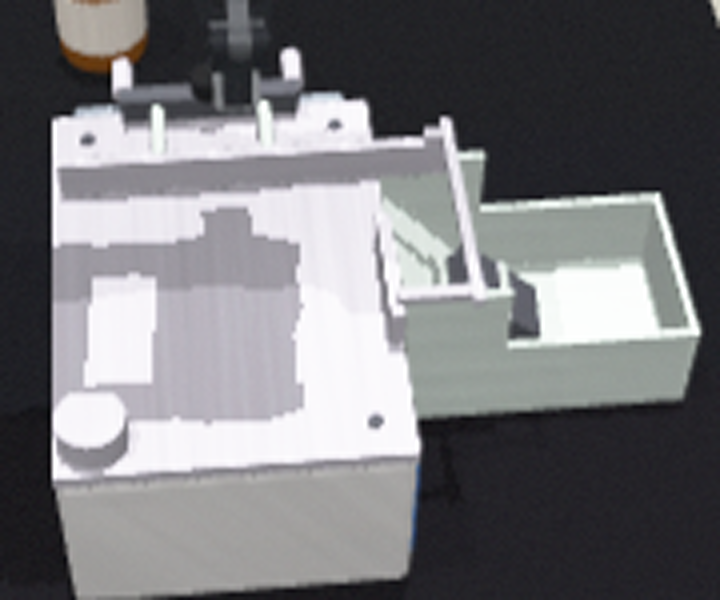

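View pics/top7c.png

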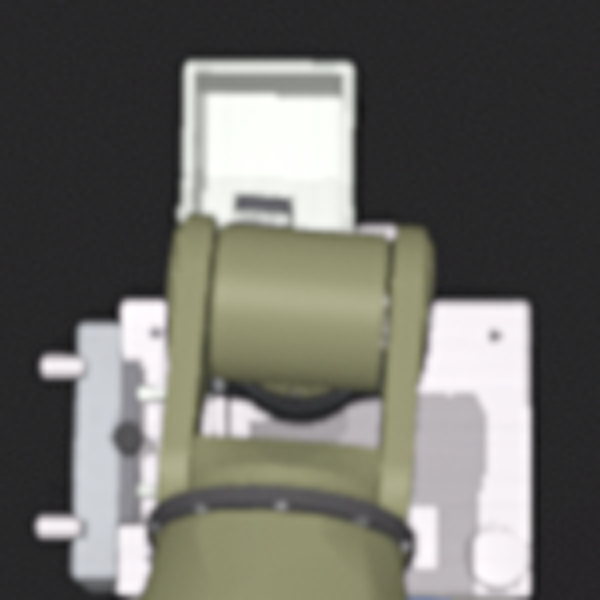

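```bash
python3 - <<'E'
from h import *
manip.movep([430,-60,260],Q(0.6)); st()
p=shot('top','top8.png'); np.savez('t8.npz',d=p['depth'],K=p['intrinsics'],T=p['camera_from_world'],px=p['pixels'])
s=shot('side','side8.png'); np.savez('s8.npz',d=s['depth'],K=s['intrinsics'],T=s['camera_from_world'],px=s['pixels'])
a=cv2.imread('pics/top8.png')[170:230,275:345]
cv2.imwrite('pics/top8c.png',cv2.resize(a,None,fx=10,fy=10,interpolation=cv2.INTER_CUBIC))
a=cv2.imread('pics/side8.png')[190:265,330:420]
cv2.imwrite('pics/side8c.png',cv2.resize(a,None,fx=8,fy=8,interpolation=cv2.INTER_CUBIC))
# depth map: top rows along the chute centre
for u in (300,304,308,312):
    print(u)
    print(np.array([pt(p,u,v)[[0,2]] for v in range(172,222,2)]).T)
E
```

```text
t 33.30 p [430.7 -60.  260.3] F [-0.36 -0.33 -0.85] g 0.00
300
[[ 821.01  816.93  811.48  803.49  385.7   792.77  787.04  784.41  773.24
   766.66  757.02  751.73  746.25  714.01  731.12  725.63  721.27  717.81
   710.15  703.57  696.62  690.99  675.17  670.26  663.39]
 [   9.97    4.62    3.9    12.03 1469.58   10.17   10.63   -0.33   20.35
    24.25   40.08   39.41   39.49  147.41   56.85   57.36   53.11   44.94
    54.83   60.29   67.66   69.22  118.47  117.61  126.28]]
304
[[822.01 814.34 811.25 803.78 800.14 793.48 787.83 782.83 773.44 766.32
  759.87 750.51 745.98 712.93 732.18 724.97 721.88 717.37 712.2  703.37
  697.67 690.21 675.03 670.1  665.33]
 [  7.13  13.95   5.22  11.54   4.53   8.17   8.29   6.04  20.14  26.09
   29.67  44.72  41.17 152.3   53.1   60.68  51.16  47.44  46.51  61.8
   63.51  73.45 119.7  119.   117.54]]
308
[[822.59 817.08 810.66 804.53 798.94 793.82 789.28 782.38 776.44 767.94
  758.65 753.27 745.62 714.05 731.87 725.69 722.82 717.57 710.44 704.11
  697.14 690.21 675.25 670.13 665.52]
 [  5.69   5.14   7.77   9.47   9.3    7.52   3.56   8.26   9.5   20.5
   34.93  34.54  43.14 148.3   54.92  58.27  47.78  47.19  54.8   59.13
   66.57  74.06 119.3  119.5  117.28]]
312
[[822.37 818.18 810.19 805.56 799.53 795.87 788.76 782.16 777.51 766.4
  761.28 751.58 746.7  712.56 739.16 732.97 725.96 717.85 710.51 703.15
  695.56 689.22 675.06 669.8  664.66]
 [  6.93   1.94   9.91   6.41   7.76   0.71   6.01   9.6    6.05  26.92
   25.36  41.71  39.44 154.83  25.74  28.65  35.13  46.62  55.09  64.02
   74.3   79.23 120.8  121.69 122.07]]
```

View pics/top8c.png

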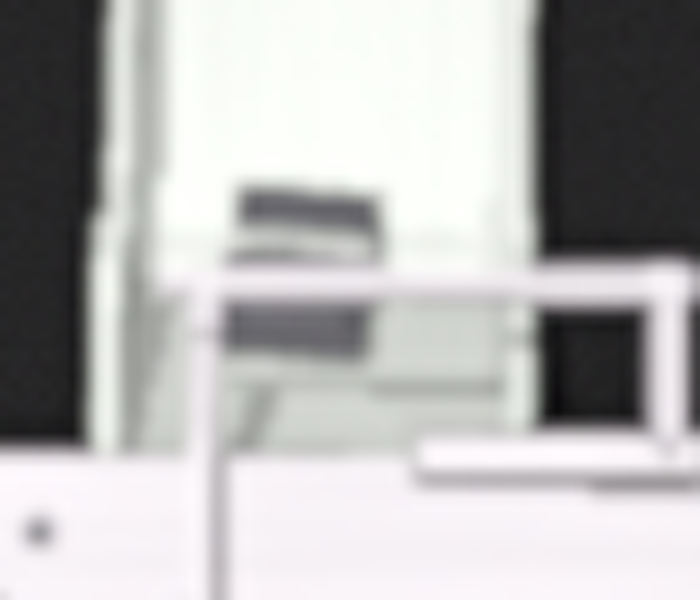

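View pics/side8c.png

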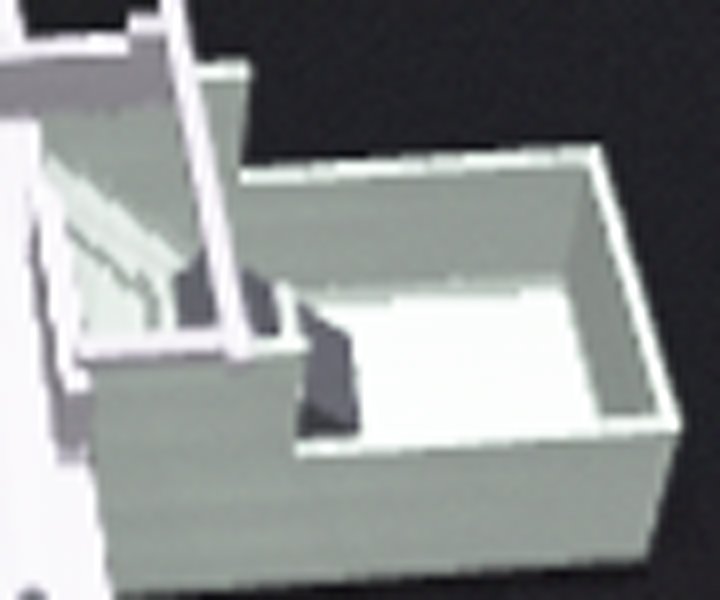

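```bash
python3 - <<'E'
from h import *
st()
for tilt in (0,8,15):
    for P in ([764,6,180],[764,6,60],[764,6,38],[775,6,30],[785,6,28],[795,6,28],[805,6,28]):
        q0=Ro.from_euler('y',-tilt,degrees=True)*Ro.from_quat(np.roll(Q(0.6),-1)); q=np.roll(q0.as_quat(),1)
        r=manip.solve_ik(P,q); print(tilt,P,q0.as_matrix()[:,0].round(2),r)
E
```

```text
t 33.40 p [430.9 -59.8 259.8] F [ 0.22  0.25 -0.17] g 0.00
0 [764, 6, 180] [ 0.  0. -1.] [-0.04  0.85  0.79 -0.    1.49  1.52]
0 [764, 6, 60] [ 0.  0. -1.] [-0.04  0.95  0.9  -0.    1.29  1.52]
0 [764, 6, 38] [ 0.  0. -1.] [-0.04  0.97  0.91 -0.    1.26  1.52]
0 [775, 6, 30] [ 0.  0. -1.] [-0.04  1.01  0.86 -0.    1.27  1.52]
0 [785, 6, 28] [ 0.  0. -1.] [-0.04  1.04  0.81 -0.    1.29  1.52]
0 [795, 6, 28] [ 0.  0. -1.] [-0.04  1.07  0.76 -0.    1.31  1.52]
0 [805, 6, 28] [ 0.  0. -1.] [-0.04  1.1   0.7  -0.    1.34  1.52]
8 [764, 6, 180] [ 0.14  0.   -0.99] [-0.04  0.76  0.96  0.01  1.28  1.52]
8 [764, 6, 60] [ 0.14  0.   -0.99] [-0.04  0.87  1.06  0.01  1.08  1.52]
8 [764, 6, 38] [ 0.14  0.   -0.99] [-0.04  0.89  1.07  0.01  1.04  1.52]
8 [775, 6, 30] [ 0.14  0.   -0.99] [-0.04  0.93  1.02  0.01  1.05  1.52]
8 [785, 6, 28] [ 0.14  0.   -0.99] [-0.04  0.95  0.98  0.01  1.07  1.52]
8 [795, 6, 28] [ 0.14  0.   -0.99] [-0.04  0.98  0.93  0.01  1.09  1.52]
8 [805, 6, 28] [ 0.14  0.   -0.99] [-0.04  1.    0.89  0.01  1.11  1.52]
15 [764, 6, 180] [ 0.26  0.   -0.97] [-0.04  0.69  1.09  0.01  1.1   1.51]
15 [764, 6, 60] [ 0.26  0.   -0.97] [-0.04  0.81  1.18  0.01  0.89  1.51]
15 [764, 6, 38] [ 0.26  0.   -0.97] [-0.04  0.84  1.19  0.01  0.86  1.51]
15 [775, 6, 30] [ 0.26  0.   -0.97] [-0.04  0.87  1.14  0.01  0.87  1.51]
15 [785, 6, 28] [ 0.26  0.   -0.97] [-0.04  0.89  1.11  0.01  0.88  1.51]
15 [795, 6, 28] [ 0.26  0.   -0.97] [-0.04  0.92  1.06  0.01  0.9   1.51]
15 [805, 6, 28] [ 0.26  0.   -0.97] [-0.04  0.94  1.02  0.01  0.92  1.51]
```

```bash
python3 - <<'E'
from h import *
manip.movep([764,8,185],Q(0.6)); 
h=manip.move_straight([764,8,60],130,f_stop=8); st(h)
if not h:
    h=manip.move_straight([764,8,30],30,f_stop=5); s=st(h)
    if h:
        x,y,z=s["ee_pos"]
        h=manip.move_straight([x+12,8,z-4],30,f_stop=10); st(h)
s=shot('side','side9.png')
a=cv2.imread('pics/side9.png')[160:310,240:420]
cv2.imwrite('pics/side9c.png',cv2.resize(a,None,fx=4,fy=4,interpolation=cv2.INTER_CUBIC))
E
```

```text
False t 35.83 p [764.5   8.   61.3] F [ 0.28 -0.25  0.6 ] g 0.00
True t 36.62 p [764.2   7.9  34.7] F [0.46 0.88 5.28] g -0.00
False t 37.20 p [776.2   8.   30.3] F [ 1.04  0.16 -1.18] g -0.00
```

View pics/side9c.png

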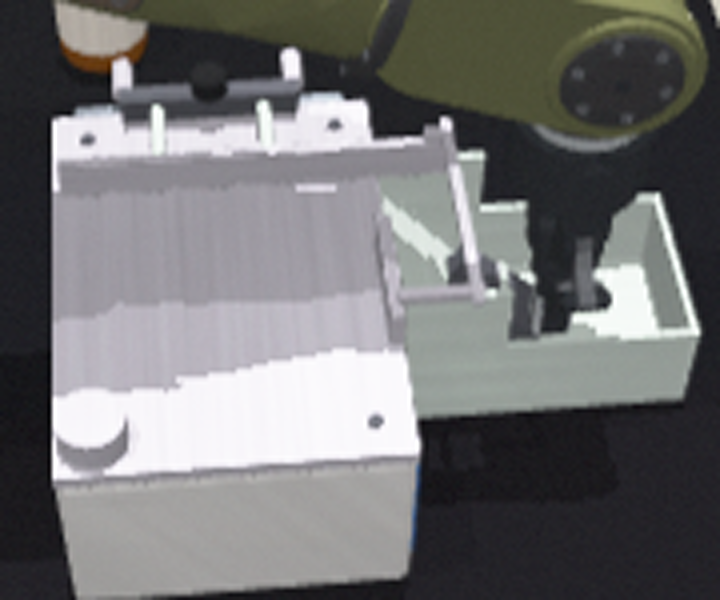

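```bash
python3 - <<'E'
from h import *
manip.move_straight([765,10,48],120)
h=manip.move_straight([763,10,30],50,f_stop=5); s=st(h)
if h:
    x,y,z=s["ee_pos"]
    h=manip.move_straight([x+20,10,z-22],50,f_stop=18); st(h)
s=shot('side','side10.png')
a=cv2.imread('pics/side10.png')[160:310,240:420]
cv2.imwrite('pics/side10c.png',cv2.resize(a,None,fx=4,fy=4,interpolation=cv2.INTER_CUBIC))
E
```

```text
True t 37.90 p [764.2   9.8  34.3] F [3.35 0.42 2.88] g 0.00
False t 38.67 p [783.9   9.9  11.6] F [ 1.86 -1.06  1.46] g 0.00
```

View pics/side10c.png

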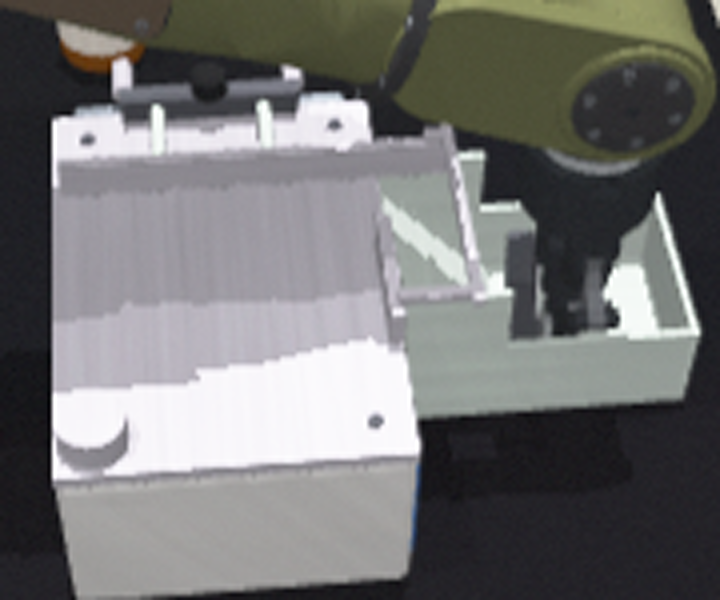

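```bash
python3 - <<'E'
from h import *
manip.move_straight([786,10,30],80)
manip.move_straight([780,5,200],220); st()
manip.movep([560,-60,260],Q(0.6)); st()
p=shot('top','top11.png'); s=shot('side','side11.png')
a=cv2.imread('pics/top11.png')[150:230,265:345]
cv2.imwrite('pics/top11c.png',cv2.resize(a,None,fx=7,fy=7,interpolation=cv2.INTER_CUBIC))
a=cv2.imread('pics/side11.png')[190:265,330:420]
cv2.imwrite('pics/side11c.png',cv2.resize(a,None,fx=8,fy=8,interpolation=cv2.INTER_CUBIC))
for u in (300,305,310):
    print(u); print(np.array([pt(p,u,v)[[0,2]] for v in range(164,208,2)]).T)
print(np.array([pt(p,u,190) for u in range(286,326,2)]).T)
E
```

```text
t 40.02 p [779.5   5.  198. ] F [-0.08  0.26 -1.55] g -0.00
 t 40.96 p [560.6 -59.9 259.5] F [ 0.42  0.38 -0.16] g 0.00
300
[[842.55 839.32 832.42 828.03 822.8  817.75 809.5  804.61 798.15 776.46
  771.33 766.88 764.21 762.83 762.59 758.54 754.11 712.61 740.26 729.76
  724.57 716.83]
 [ 13.56   5.71   9.68   5.45   3.94   1.84  10.7    8.11  11.02  68.68
   67.71  64.26  54.12  38.78  18.61  12.8    8.33 153.03  19.45  40.2
   39.22  49.14]]
305
[[845.69 839.46 832.94 827.68 821.92 816.42 811.52 806.27 800.13 793.07
  771.09 767.3  759.53 760.26 758.62 759.32 754.84 713.   740.59 731.73
  725.23 718.52]
 [  4.18   5.87   8.6    7.23   7.53   7.     4.41   3.     4.71   9.78
   69.24  63.39  72.28  49.23  34.6   10.47   6.17 152.14  18.85  32.76
   37.16  42.64]]
310
[[843.95 839.61 834.68 829.52 820.75 816.89 811.82 805.31 797.67 794.95
  772.36 766.12 760.29 754.77 756.07 755.95 755.77 713.58 739.72 732.35
  725.43 718.41]
 [ 10.35   6.01   3.56   1.8   12.12   6.05   4.04   7.    14.08   3.73
   65.29  68.4   70.12  70.71  45.12  24.37   3.23 150.47  23.17  30.93
   37.07  43.91]]
[[758.87 764.28 771.28 770.18 770.84 769.26 765.08 762.83 762.04 760.35
  758.62 756.68 754.77 757.42 771.3  771.32 772.31 771.06 772.84 772.14]
 [ 78.02  73.89  69.92  64.27  58.96  53.27  47.27  41.63  36.22  30.74
   25.32  19.92  14.59   9.5    4.67  -0.76  -6.18 -11.6  -17.07 -22.48]
 [ 51.88  31.61   5.31   9.75   7.53  13.81  29.95  38.78  42.05  48.74
   55.58  63.22  70.71  60.92   8.63   8.83   5.38  10.38   3.91   6.87]]
```

View pics/top11c.png

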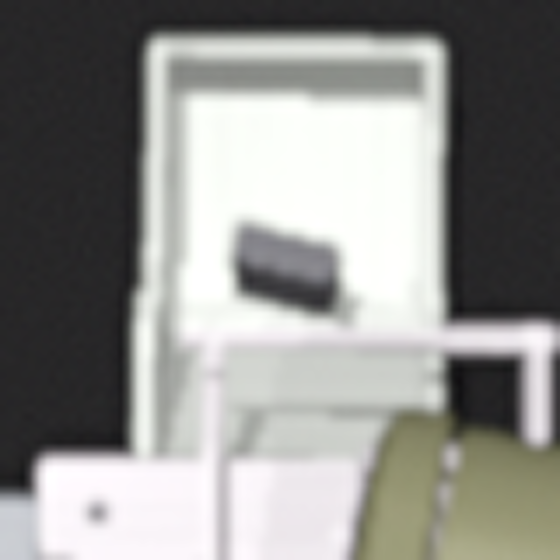

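View pics/side11c.png

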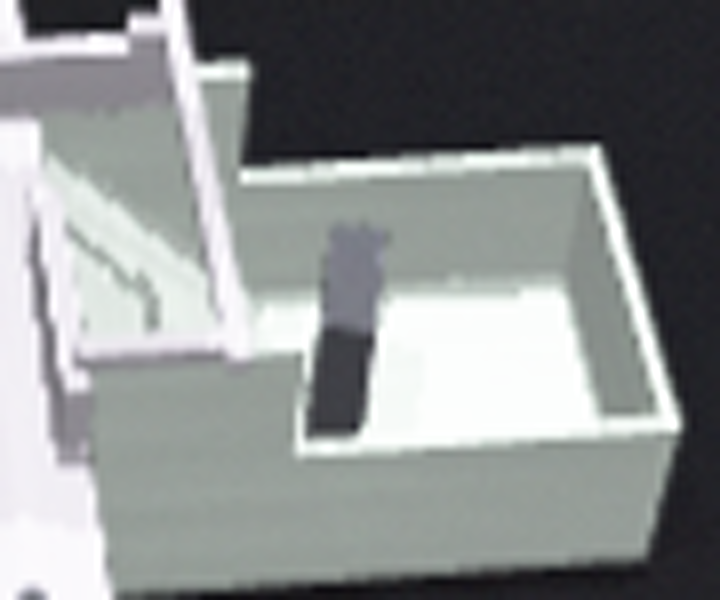

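```bash
python3 - <<'E'
from h import *
manip.pause(.5)
s=manip.camera('side'); a=cv2.imread('pics/side11.png')[:,:,::-1].astype(int); d=abs(a-s["pixels"])[190:265,330:420]
print('change',d.max(),d.mean())
for l in ["puck","reagent","beaker"]:
    for q in manip.spot_point(s,l)[:1]: print(l,q)
st(); manip.finish_job(); st()
E
```

```text
change 11 0.9563950617283951
puck {'pixel': [260.8, 274.0], 'p': 0.85}
reagent {'pixel': [264.0, 173.5], 'p': 0.5}
beaker {'pixel': [300.5, 412.4], 'p': 0.61}
 t 41.76 p [560. -60. 260.] F [ 0.37  0.03 -0.12] g 0.00
the job is handed in; nothing more can be done
the job is handed in; nothing more can be done
```

The coupon is in the chute's tray and I handed the job in at about 42 s, but it stands upright on its short end instead of lying flat.

- **Seating on the guide:** With the fingers shut, I pushed the coupon sideways to the guide. The first push, about 6 N at the tool, left it roughly 2° askew. I pushed again 16 mm further along and held about 6 N at the tool (roughly 4 to 6 N on the guide) for more than half a second. The guide gave at close to its stated 4 N per mm. A picture after that push showed the coupon at 0.2° and the guide at 0.1–0.2°.
- **Sliding off the edge:** I pushed it from behind along the guide, through the gap and off the edge. No push reached its 7 N stop.
- **What went wrong in the chute:** The coupon stopped at the foot of the slope, with its front on the tray floor and its tail still on the chute. The first nudge from above (5 N) did not free it. The second moved it fully into the tray but left it on its end. That push had an 18 N stop, which it never reached. I did not grip the coupon, but standing it up raised its tail. I did not try to tip it flat, because there was little clearance beside the guide end and little time left.

**Last checks:**
- **Coupon:** it stands at about station (170, 27) mm, from 8 mm to about 68 mm above the bench. It did not move between pictures about 0.7 s apart.
- **Puck, bottle and beaker:** the bottle and beaker were within a few pixels of the starting pictures. The puck's detected point is off by up to about 6 px. The robot never went near it, and to the eye it is in the same place.
- **Arm:** it was clear of everything.

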